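# Set the lens vise to its mark and stand the lens in it

## Robot

A 6-joint arm with a two-finger parallel gripper is mounted at the origin on the work surface. World frame = base frame: x ahead of the robot, y to its left, z up, the work surface at z = 0. Lengths are in m, angles in rad, forces in N, time in s.
With the tool pointing down it reaches from about 0.35 to 1 m from the base axis. Payload 7.1 kg.
Tool frame: the origin (TCP) lies midway between the tips of the shut fingers; the grasp point (between the pads) lies 19 mm behind it; z points along the fingers, y is the line along which they close (so a half turn about z gives the same grasp; the last joint's range is limited). The gripper opens to 85 mm and grips with 20 to 120 N. Pads are 22 mm wide; open, the fingers measure 114 mm over their backs; the gripper's body (76 mm by 85 mm) begins 54 mm behind the grasp point. The pads swing forward as they close: fully open they stand 13 mm farther back than shut.
Start: joints at [-1.216, 0.423, 1.63, -0, 1.089, -0.019], TCP at [0.228, -0.582, 0.231] pointing down, gripper open.
Joint ranges: [-3, 3], [-0.9, 2.11], [0.09, 2.58], [-1.31, 4.45], [0.11, 2.69], [-2.54, 2.54]. Speed limits (rad/s): [2.39, 2.39, 3.01, 3.14, 3.14, 3.14].

## Interface

Orientations are given as [roll, pitch, yaw] about the fixed x, y, z axes, in that order (R = Rz(yaw) Ry(pitch) Rx(roll)).
In Python, from plant import ctrl gives the robot as it stands. Calls block until the motion is done:
- ctrl.move_ptp(position, orientation): joint-space move of the TCP to a pose.
- ctrl.move_straight(position, rate=0.15, rot=None): straight line of the TCP; rot=None keeps the orientation; rate is the mean speed in m/s.
- ctrl.set_joints(angles): joint-space move.
- ctrl.open_gripper() and ctrl.clamp(): open the fingers fully, or close them until they stop; the grip force is fixed at half the most.
- ctrl.hold(seconds).
- ctrl.ik(position, orientation): joint angles nearest the present ones, or None.
- ctrl.observe(): the state.
- ctrl.read_camera(name): name is "scene" or "top" or "wrist"; returns the picture (420x560x3 uint8, red, green, blue); there is no depth.
- ctrl.camera_params(name): a dict with "mtx" (3x3 intrinsics, pixels), "dist" ([k1, k2, p1, p2, k3] as OpenCV has them; the pictures are not rectified), "R" (3x3) and "t" (3): a world point X has camera coordinates R X + t. Camera axes: x right, y down, z forward; pixel columns grow to the right and rows downward; lengths in m; the calibration is good to about 2 mm. A picture is of the moment at which its call begins: read the wrist's pose just before it. camera_params takes no time and is no camera call; for the wrist camera it gives the pose at the moment of the call.
A pose or a line that the arm cannot do raises ctrl.Unreachable and nothing moves.
- ctrl.sign_off(): hands the job in; it is judged then, once.
Trained networks look in the newest picture that a camera, given by its name, has taken for a name from the list of things; names that differ only in an ending like _2 or _b are one class to them, and where a whole thing is asked for, a point or a joint stands for the part that bears it (a point fixed in the world has none). Each returns a list of dicts, best first, with "conf" (0 to 1); they miss things now and then, are a little off and sometimes report something else, mostly with a low value. They report only what shows in the picture. A call takes as long as a camera call.
- ctrl.cut_out(camera, query): "region" (420x560 bool, what is visible of it) and "extent" ([left, top, right, bottom] in pixels, round what is visible of it).
The state is a dict: "clock": time; "qpos": joint angles; "qd": joint speeds; "effort": joint torques, N m; "tool_pos": TCP position; "eef_rot": TCP orientation; "wrist_force": force on the tool from outside, world axes, zero at the start; "torque": the same for the moment, N m; "gripper_width": finger opening in m; "finger_force": force on a finger pad.
Only numpy, scipy, OpenCV 4.12 (cv2) and the standard library are available. Lean on these libraries where they do the work, as an engineer would, in place of code of your own. Each camera call takes 0.05 s, during which the arm holds its last target. There are 200 camera calls.

## Task

Crank the sloping handwheel of the lens vise to open its jaws until the pointer of the moving jaw is in line with the marker clip on the scale. Then stand the lens upright on the vise bed between the two jaws, setting it down gently, and let go; the pointer must still be at the marker. Leave the loupe, jar and spool where they are and do not knock the lamp bar or tip the lens over.

Things in the scene. Friction and masses are not known exactly. Their poses are not given: they have to be found in the camera images.
- vise: grey lens vise fixed to the bench. Bed 110 (its x) x 300 (y) x 22 mm high; origin at the centre of the bed's underside, z up; -x side faces the robot. Fixed steel jaw at the +y end: inner face at y = +125 mm, 60 mm wide along x, top 54 mm above the bench. Gearbox 60 x 60 mm, top 60 mm above the bench, at x = +8, y = -85 mm. The lens goes on the bed in the gap between the jaws.
- bed_top (a point): point on the bed top at x = 0, y = +85 mm of the vise, 22 mm above the bench; axes as the vise
- jaw (a joint): travel of the moving jaw in m (0 to 0.076): it grows as the jaw moves to the vise's -y and the gap opens. Gap between jaw faces = 4 mm + travel. It starts too narrow for the lens; at the marker the gap is 56 to 70 mm.
- jaw_face (a point): foot of the moving jaw's inner face (which looks to the vise's +y), at mid width; axes as the vise. The jaw is 60 mm wide along x, 22 mm thick, its top 54 mm above the bench; a low nut block 14 mm high runs 39 mm behind it to -y.
- pointer (a point): tip of the thin black pointer (2.5 mm wide) on the robot side of the moving jaw, 26 mm above the bench, 44 mm to the vise's -x from its centre line; moves with the jaw along y; axes as the vise
- marker_tip (a point): tip of the dark steel marker clip fixed on the robot-side edge of the bed (clip 10 mm wide, about 26 mm high, tip 2.5 mm wide), on the scale; axes as the vise. The jaw is set when the pointer has the same y as this, in the vise's frame.
- wheel (a joint): angle of the handwheel in rad, starting at 1 to 4.5: grows counter-clockwise as seen from in front of the wheel (about its outward axis), which opens the jaw 3 mm per rad (18.8 mm a turn); stop at 25 rad. Stays where it is left (friction 0.08 N m, some 3 N at the handle). The jaw cannot be pushed directly.
- wheel_axis (a point): centre of the handwheel's back face, fixed on the vise at x = -10, y = -75 mm, 85 mm above the bench; axes as the vise. The wheel's axis leans 30 degrees from vertical towards the vise's -x: outward direction (-sin 30, 0, cos 30) in the vise's frame. Wheel 84 mm in diameter, 8 mm thick along that axis.
- crank_grip (a point): grip point on the crank handle's axis, 32 mm from the wheel's axis and 32 mm outward of the wheel's back face; moves with the wheel; its z is the wheel's outward axis, its x points from the wheel's axis to the handle. The handle is a black sleeve 14 mm in diameter that turns freely on its pin, parallel to the wheel's axis, from 9 to 51 mm outward of the back face.
- lamp: aluminium lamp bar fixed above the gearbox, listed with the vise's origin and axes: bar 26 (x) x 150 (y) x 16 mm centred at x = +42, y = -85 mm, its underside 205 mm and top 221 mm above the bench; stalk 12 mm thick from x = +75, y = -135 mm
- lens: camera lens standing on the bench: black ribbed cylinder 47 mm in diameter (foot ring 50 mm, lowest 12 mm), black to 58 mm, then a bright mount 38 mm wide to 66 mm; 220 g about; origin at the centre of its underside, z up
- loupe: bystander: small loupe, clear foot and black eyepiece, 38 mm in diameter, 38 mm high; origin at the centre of its underside
- jar: bystander: lidded jar 56 mm in diameter, 75 mm high; origin at the centre of its underside
- spool: bystander: copper wire spool with grey flanges 60 mm in diameter, 36 mm high; origin at the centre of its underside

How it is judged:
By the outcome, as a careful person would: the job done as asked, in the order asked, and still so for the second after the job is handed in, with the robot touching nothing.
It also fails if it takes over 72 s, if anything falls off the work surface, if the arm or the gripper's body presses on something with over 40 N, if the wrist force passes 120 N, or if a joint passes its speed limit or range.

## Working session

There is one attempt and no reset: what is moved stays moved. The work goes in short steps, each a Python script; the robot and the scene stay as the last script left them, time stands still between calls to the robot, and variables do not carry over. Pictures are saved under pics/ and viewed, at most 10 in all, crops included, and the job is handed in when it is done.

```bash
ls; mkdir -p pics; python3 - <<'E'
from plant import ctrl
import cv2,numpy as np
ims=[]
for c in("scene","top"):
    im=ctrl.read_camera(c); cv2.imwrite(f"pics/{c}0.png",im[:,:,::-1])
    p=ctrl.camera_params(c); print(c,p)
    for q in("vise","lens","marker_tip","jaw","wheel","crank_grip","pointer","lamp","loupe","jar","spool"):
        r=ctrl.cut_out(c,q); print(q,[(round(d["conf"],2),d["extent"],np.round(np.argwhere(d["region"]).mean(0)[::-1],1)) for d in r[:2]])
s=ctrl.observe(); print(s)
E
```

```text
pics
plant.py
scene {'mtx': array([[428.62002447,   0.        , 270.45637513],
       [  0.        , 428.62002447, 208.57397976],
       [  0.        ,   0.        ,   1.        ]]), 'dist': array([0.03682603, 0.        , 0.        , 0.        , 0.        ]), 'R': array([[ 0.62385428,  0.78153969,  0.00124776],
       [ 0.64856032, -0.516813  , -0.55881467],
       [-0.43609098,  0.34942817, -0.82929163]]), 't': array([-0.3467508 , -0.31030007,  1.28605031])}
vise []
lens [(0.84, [119.4, 240.6, 148.2, 272.8], array([133. , 255.2])), (0.3, [295.0, 193.9, 320.7, 226.8], array([308.9, 207.9]))]
marker_tip []
jaw [(0.97, [301.4, 193.9, 324.4, 225.6], array([310. , 207.8]))]
wheel [(0.74, [297.9, 192.0, 320.9, 225.2], array([308.8, 208.2])), (0.64, [239.8, 221.2, 271.6, 260.9], array([257.6, 240.3]))]
crank_grip [(0.54, [242.8, 221.4, 272.3, 260.8], array([257.5, 240.7])), (0.26, [229.7, 189.8, 336.6, 303.3], array([282.7, 246.5]))]
pointer [(0.79, [298.6, 193.9, 319.4, 225.8], array([308.9, 207.6])), (0.24, [230.3, 186.6, 334.6, 305.2], array([282. , 246.4]))]
lamp [(0.57, [253.4, 203.9,
[... 1688 characters left out ...]
{'clock': 1.2, 'qpos': array([-1.21599518e+00,  4.23086240e-01,  1.62988354e+00, -1.39792062e-05,
        1.08857836e+00, -1.90064113e-02]), 'qd': array([-9.93977425e-04, -3.74271438e-04, -2.00692548e-03, -8.00466987e-06,
        2.79640767e-04, -1.47191932e-03]), 'effort': array([ 2.80412996e-04, -5.57345510e+01, -2.82147378e+01, -3.93422511e-05,
        8.26327687e-04, -2.97535692e-06]), 'tool_pos': array([ 0.22824384, -0.58183438,  0.23133414]), 'eef_rot': array([3.14154839e+00, 1.32291431e-05, 3.73814042e-01]), 'wrist_force': array([-0.29864615,  0.226639  ,  0.25851652]), 'torque': array([ 0.01155492,  0.01525035, -0.00226409]), 'finger_force': 0.0, 'gripper_width': 0.08535750192064384}
```

```bash
python3 - <<'E'
import cv2,numpy as np
a=cv2.imread("pics/top0.png")[100:300,90:440];b=cv2.imread("pics/scene0.png")[170:330,100:420]
a=cv2.resize(a,None,fx=2.2,fy=2.2,interpolation=cv2.INTER_CUBIC);cv2.imwrite("pics/top0z.png",a)
b=cv2.resize(b,None,fx=2.5,fy=2.5,interpolation=cv2.INTER_CUBIC);cv2.imwrite("pics/scene0z.png",b)
E
```

```text
(no output)
```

View pics/top0z.png

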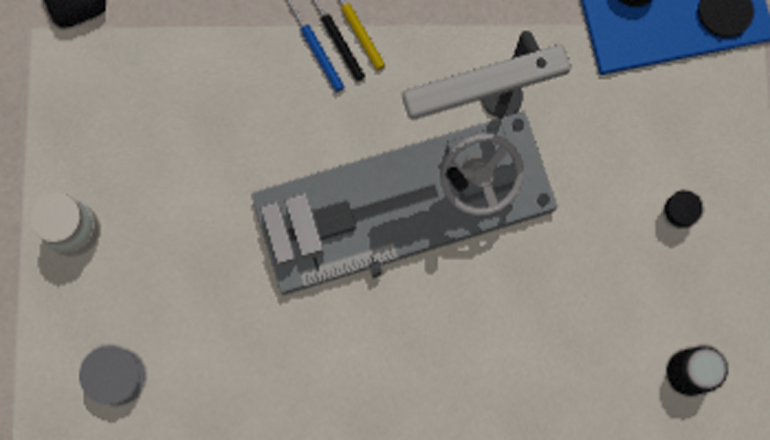

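View pics/scene0z.png

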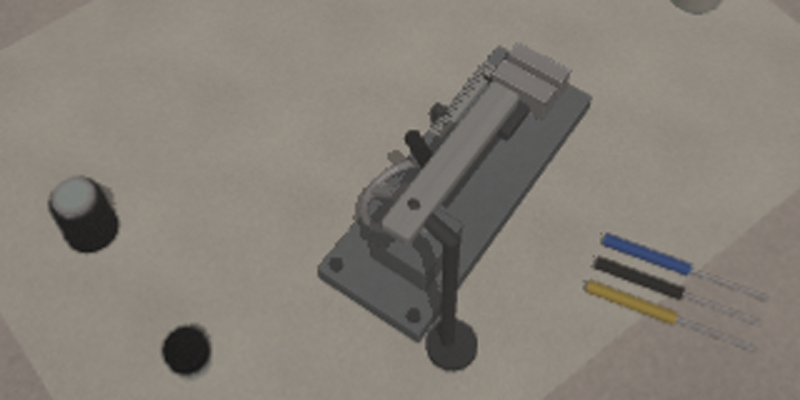

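The top view shows the vise bed, with corners at zoomed (253,192), (280,293), (555,210) and (524,112). The black handle is near (457,178), the pointer near (317,263), the marker clip near (375,268) and the lens mount at (707,367). The scene view shows the same layout, with the lamp bar passing over the gearbox. Next I'll fit the vise pose.

```bash
cat > h.py <<'E'
import numpy as np,cv2
from scipy.optimize import least_squares
from scipy.spatial.transform import Rotation as Ro
def ray(p,uv):
    n=cv2.undistortPoints(np.array([[uv]],float),p["mtx"],p["dist"])[0,0]
    return -p["R"].T@p["t"], p["R"].T@np.array([n[0],n[1],1.])
def at_z(p,uv,z):
    o,d=ray(p,uv); return o+d*(z-o[2])/d[2]
def proj(p,X):
    X=np.atleast_2d(np.asarray(X,float))
    return cv2.projectPoints(X,cv2.Rodrigues(p["R"])[0],p["t"],p["mtx"],p["dist"])[0][:,0]
def V(v,X):  # vise (x,y,yaw) to world
    c,s=np.cos(v[2]),np.sin(v[2]); X=np.asarray(X,float)
    return np.stack([v[0]+c*X[...,0]-s*X[...,1],v[1]+s*X[...,0]+c*X[...,1],X[...,2]],-1)
AX=np.array([-.5,0,np.cos(np.pi/6)]); E1=np.array([np.cos(np.pi/6),0,.5]); E2=np.cross(AX,E1)
def handle(phi,h=.032,r=.032):  # vise frame; phi from E1, about AX
    return np.array([-.01,-.075,.085])+AX*h+r*(np.cos(phi)*E1+np.sin(phi)*E2)
E
python3 - <<'E'
from plant import ctrl
from h import *
p=ctrl.camera_params("top");ps=ctrl.camera_params("scene")
zt=lambda u,v:(90+u/2.2,100+v/2.2); zs=lambda u,v:(100+u/2.5,170+v/2.5)
C=np.array([[.055,.15,.022],[-.055,.15,.022],[-.055,-.15,.022],[.055,-.15,.022]])
T=np.array([zt(253,192),zt(280,293),zt(555,210),zt(524,112)])
S=np.array([zs(591,98),zs(318,268),zs(420,338)]); CS=C[[0,2,3]]
f=lambda v:np.r_[(proj(p,V(v,C))-T).ravel()]
r=least_squares(f,[.5,0,.29]);v=r.x;print("top only",v,r.fun.round(1))
r2=least_squares(lambda v:np.r_[f(v),(proj(ps,V(v,CS))-S).ravel()],v);print("both",r2.x,r2.fun.round(1))
a,b=zt(466,188),zt(448,168)
for k in range(0,360,30):
    q=proj(p,V(v,np.array([handle(np.radians(k),.051),handle(np.radians(k),.009)])))
    q2=proj(ps,V(v,np.array([handle(np.radians(k),.051),handle(np.radians(k),.009)])))
    print(k,((q-[90,100])*2.2).round(),((q2-[100,170])*2.5).round())
lens=at_z(p,zt(707,367),.066);print("lens",lens, [at_z(ps,zs(76,196),.066)])
print(at_z(p,(400,195),.038),at_z(p,(140.8,269.9),.036),at_z(p,zt(58,217),.075))
for u in((317,263),(375,268)): print("ptr/mk",at_z(p,zt(*u),.026))
w=ctrl.camera_params("wrist");print(w["mtx"][0,0],-w["R"].T@w["t"],w["R"])
E
```

```text
top only [ 0.60855265 -0.00372936  0.28566055] [-1.4  0.1 -0.4  0.1  1.3 -0.1  0.5 -0.1]
both [ 0.61056685 -0.00320716  0.29321264] [-1.6 -0.3 -0.3 -0.4  1.1 -1.5 -0.1 -1.4  0.2 -1.2 -1.4 -0.1 -1.4 -1.1]
0 [[486. 158.]
 [476. 147.]] [[402. 161.]
 [424. 196.]]
30 [[471. 168.]
 [461. 156.]] [[410. 146.]
 [431. 181.]]
60 [[461. 183.]
 [452. 171.]] [[408. 134.]
 [429. 169.]]
90 [[461. 200.]
 [452. 187.]] [[398. 128.]
 [419. 162.]]
120 [[469. 214.]
 [460. 201.]] [[382. 128.]
 [403. 162.]]
150 [[484. 222.]
 [474. 209.]] [[365. 136.]
 [386. 169.]]
180 [[501. 221.]
 [490. 208.]] [[350. 148.]
 [372. 181.]]
210 [[516. 212.]
 [505. 199.]] [[342. 162.]
 [364. 196.]]
240 [[525. 197.]
 [514. 185.]] [[343. 175.]
 [365. 208.]]
270 [[526. 181.]
 [514. 169.]] [[352. 182.]
 [375. 216.]]
300 [[518. 166.]
 [507. 155.]] [[369. 182.]
 [391. 216.]]
330 [[503. 158.]
 [493. 147.]] [[387. 174.]
 [409. 209.]]
lens [ 0.43114709 -0.29759878  0.066     ] [array([ 0.43471333, -0.29433642,  0.066     ])]
[ 0.59471343 -0.28869768  0.038     ] [0.43205159 0.28988668 0.036     ] [0.58398923 0.33853328 0.075     ]
ptr/mk [0.54369712 0.08592035 0.026     ]
ptr/mk [0.53804234 0.02677498 0.026     ]
327.9250976260682 [ 0.30649356 -0.55194374  0.37502327] [[ 3.66499013e-01 -9.30418386e-01  3.16830855e-04]
 [-8.80710213e-01 -3.46808724e-01  3.22603826e-01]
 [-3.00046652e-01 -1.18513020e-01 -9.46534030e-01]]
```

```bash
cat >> h.py <<'E'
v0=np.array([0.6095,-0.0035,0.289])
def Rt(v): return Ro.from_euler("z",v[2])*Ro.from_matrix(np.stack([-E1,np.array([0,1.,0]),-AX],1))
E
python3 - <<'E'
from plant import ctrl
from h import *
import pickle
rpy=Rt(v0).as_euler("xyz")
for k in range(0,360,60):
    print(k,None if (q:=ctrl.ik(V(v0,handle(np.radians(k),.017)),rpy)) is None else q.round(2))
pos=V(v0,np.array([-.05,.01,.10])+.05*AX); print(pos,rpy,ctrl.ik(pos,rpy))
ctrl.move_ptp(pos,rpy); ctrl.hold(.3)
s=ctrl.observe();print(s["clock"],s["tool_pos"],s["wrist_force"])
w=ctrl.camera_params("wrist");im=ctrl.read_camera("wrist")
pickle.dump(w,open("w1.pkl","wb"));cv2.imwrite("pics/w1.png",im[:,:,::-1])
for q in("marker_tip","pointer","crank_grip","jaw"):
    print(q,[(round(d["conf"],2),d["extent"]) for d in ctrl.cut_out("wrist",q)[:2]])
E
```

```text
0 None
60 None
120 None
180 None
240 None
300 None
[ 0.53476036 -0.01528924  0.14330127] [-3.14159265  0.52359878 -2.85259265] NoneTraceback (most recent call last):
  File "<stdin>", line 8, in <module>
host.Unreachable: the arm cannot take that pose within its joint ranges
```

```bash
python3 - <<'E'
from plant import ctrl
from h import *
for tilt in (30,20,10,0):
  for sp in range(0,360,30):
    R=Rt(v0)*Ro.from_euler("y",-np.radians(30-tilt))*Ro.from_euler("z",sp,degrees=True)
    rpy=R.as_euler("xyz")
    qs=[ctrl.ik(V(v0,handle(np.radians(k),.017)),rpy) for k in range(0,360,60)]
    print(tilt,sp,R.as_matrix()[:,2].round(2),[0 if q is None else 1 for q in qs],next((q.round(2) for q in qs if q is not None),None))
E
```

```text
30 0 [ 0.48  0.14 -0.87] [0, 0, 0, 0, 0, 0] None
30 30 [ 0.48  0.14 -0.87] [1, 1, 0, 0, 0, 1] [-0.25  0.5   1.98  0.92  0.33 -2.42]
30 60 [ 0.48  0.14 -0.87] [1, 1, 1, 1, 1, 1] [-0.25  0.5   1.98  0.92  0.33 -1.9 ]
30 90 [ 0.48  0.14 -0.87] [1, 1, 1, 1, 1, 1] [-0.25  0.5   1.98  0.92  0.33 -1.37]
30 120 [ 0.48  0.14 -0.87] [1, 1, 1, 1, 1, 1] [-0.25  0.5   1.98  0.92  0.33 -0.85]
30 150 [ 0.48  0.14 -0.87] [1, 1, 1, 1, 1, 1] [-0.25  0.5   1.98  0.92  0.33 -0.33]
30 180 [ 0.48  0.14 -0.87] [1, 1, 1, 1, 1, 1] [-0.25  0.5   1.98  0.92  0.33  0.2 ]
30 210 [ 0.48  0.14 -0.87] [1, 1, 1, 1, 1, 1] [-0.25  0.5   1.98  0.92  0.33  0.72]
30 240 [ 0.48  0.14 -0.87] [1, 1, 1, 1, 1, 1] [-0.25  0.5   1.98  0.92  0.33  1.24]
30 270 [ 0.48  0.14 -0.87] [1, 1, 1, 1, 1, 1] [-0.25  0.5   1.98  0.92  0.33  1.77]
30 300 [ 0.48  0.14 -0.87] [1, 1, 1, 1, 1, 1] [-0.25  0.5   1.98  0.92  0.33  2.29]
30 330 [ 0.48  0.14 -0.87] [0, 0, 1, 1, 1, 0] [-0.25  0.5   2.09  1.24  0.27  2.48]
20 0 [ 0.62  0.18 -0.77] [1, 1, 1, 1, 1, 1] [-0.3   0.53  2.06  1.71  0.37  2.51]
20 30 [ 0.62  0.18 -0.77] [0, 0, 0, 0, 0, 0] Non
[... 1968 characters left out ...]
 0.25 -0.5 ] [0, 0, 0, 0, 0, 0] None
0 120 [ 0.83  0.25 -0.5 ] [1, 1, 1, 1, 1, 1] [-0.39  0.67  2.18  2.32  0.83 -2.37]
0 150 [ 0.83  0.25 -0.5 ] [1, 1, 1, 1, 1, 1] [-0.39  0.67  2.18  2.32  0.83 -1.85]
0 180 [ 0.83  0.25 -0.5 ] [1, 1, 1, 1, 1, 1] [-0.39  0.67  2.18  2.32  0.83 -1.32]
0 210 [ 0.83  0.25 -0.5 ] [1, 1, 1, 1, 1, 1] [-0.39  0.67  2.18  2.32  0.83 -0.8 ]
0 240 [ 0.83  0.25 -0.5 ] [1, 1, 1, 1, 1, 1] [-0.39  0.67  2.18  2.32  0.83 -0.28]
0 270 [ 0.83  0.25 -0.5 ] [1, 1, 1, 1, 1, 1] [-0.39  0.67  2.18  2.32  0.83  0.25]
0 300 [ 0.83  0.25 -0.5 ] [1, 1, 1, 1, 1, 1] [-0.39  0.67  2.18  2.32  0.83  0.77]
0 330 [ 0.83  0.25 -0.5 ] [1, 1, 1, 1, 1, 1] [-0.39  0.67  2.18  2.32  0.83  1.29]
```

```bash
python3 - <<'E'
from plant import ctrl
from h import *
import pickle
down=[np.pi,0,v0[2]+np.pi-2*np.pi]
pos=V(v0,np.array([-.035,.055,.17]))
ctrl.move_ptp([.42,-.15,.25],down); ctrl.move_ptp(pos,down); ctrl.hold(.3)
s=ctrl.observe();print(s["clock"],s["tool_pos"],s["wrist_force"],s["qpos"])
w=ctrl.camera_params("wrist");im=ctrl.read_camera("wrist")
pickle.dump(w,open("w1.pkl","wb"));cv2.imwrite("pics/w1.png",im[:,:,::-1])
for q in("marker_tip","pointer","crank_grip","jaw"):
    print(q,[(round(d["conf"],2),d["extent"]) for d in ctrl.cut_out("wrist",q)[:2]])
R=(Rt(v0)*Ro.from_euler("z",np.pi)).as_euler("xyz")
for k in range(0,360,45):print(ctrl.ik(V(v0,handle(np.radians(k),.017)),R).round(2))
E
```

```text
4.3917 [0.56028412 0.03830221 0.17059458] [0.1073163  0.19824653 0.08861671] [ 4.70876147e-02  4.09780357e-01  1.81733015e+00 -5.42947465e-05
  9.13642745e-01 -1.81118703e+00]
marker_tip [(0.67, [269.0, 153.8, 283.2, 180.6])]
pointer [(0.61, [284.2, 185.3, 357.1, 271.6]), (0.35, [62.0, 200.3, 166.4, 302.5])]
crank_grip [(0.89, [62.4, 199.0, 166.5, 306.0])]
jaw [(0.86, [285.6, 185.7, 357.3, 274.7])]
[-0.25  0.5   1.98  0.92  0.33  0.2 ]
[-0.22  0.49  2.02  0.99  0.3   0.15]
[-0.22  0.49  2.07  1.14  0.27 -0.01]
[-0.26  0.51  2.09  1.27  0.28 -0.18]
[-0.31  0.52  2.08  1.27  0.3  -0.22]
[-0.34  0.53  2.04  1.16  0.33 -0.13]
[-0.34  0.53  1.99  1.03  0.35  0.01]
[-0.3   0.52  1.97  0.94  0.35  0.14]
```

View pics/w1.png

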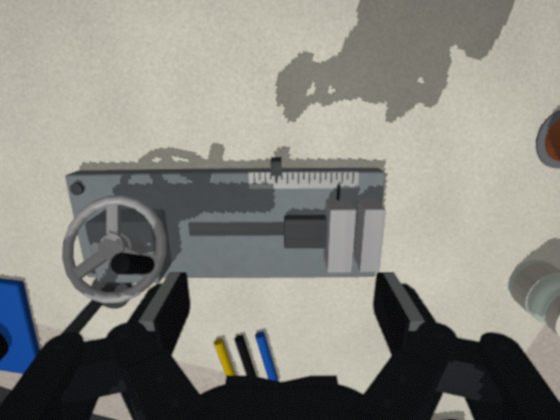

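The wrist view shows the wheel at about (115,250), the handle from (115,262) to (150,265), the marker clip at (276,165), the pointer at (338,190) and the jaws at x 328 to 384. I'll zoom in to measure them.

```bash
python3 - <<'E'
import cv2,numpy as np
im=cv2.imread("pics/w1.png")
a=cv2.resize(im[145:215,250:400],None,fx=4,fy=4,interpolation=cv2.INTER_CUBIC)
b=cv2.resize(im[190:310,50:200],None,fx=2.5,fy=2.5,interpolation=cv2.INTER_CUBIC)
c=np.zeros((590,600,3),np.uint8);c[:280,:600]=a;c[285:585,:375]=b
cv2.imwrite("pics/w1z.png",cv2.convertScaleAbs(c,alpha=1.5))
E
```

```text
(no output)
```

View pics/w1z.png

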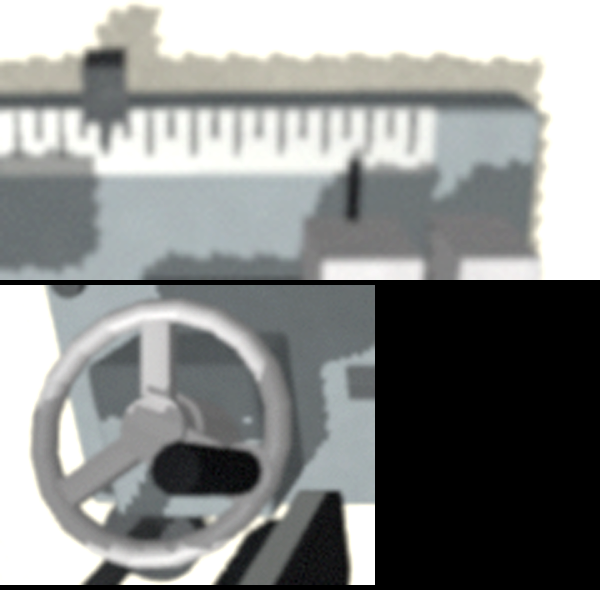

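Zoomed measurements: marker tip at zoom (106,150), which is px (276.5,182.5). Pointer tip at (355,158), px (338.8,184.5). Handle from its tip at px (120,263) to its base at (147,264). Wheel rim extents are px 62.8 to 166.8 by 196 to 304.8.

```bash
python3 - <<'E'
from h import *
import pickle
w=pickle.load(open("w1.pkl","rb"))
C=np.array([[-.055,.15,.022],[.055,.15,.022]]);P=np.array([[384,171.7],[382,276]])
th=np.linspace(0,2*np.pi,90)
rim=np.concatenate([[handle(t,h,.042) for t in th] for h in(.002,.006)])
ext=np.array([62.8,196,166.8,304.8])
def f(v):
    q=proj(w,V(v,rim)); e=np.r_[q.min(0),q.max(0)]-ext
    return np.r_[(proj(w,V(v,C))-P).ravel(),e]
r=least_squares(f,v0,x_scale=[.01,.01,.01],diff_step=1e-4);v=r.x;print(v,r.fun.round(1))
H=np.array([[120,262.8],[147.2,264]])
g=lambda p:(proj(w,V(v,np.array([handle(p[0],.050),handle(p[0],.012)])))-H).ravel()
r=least_squares(g,[1.]);print("phi",r.x,np.degrees(r.x),r.fun.round(1))
ys=[]
for uv in((276.5,182.5),(338.8,184.5)):
    X=at_z(w,uv,.026)-np.r_[v[:2],0];c,s=np.cos(v[2]),np.sin(v[2]);L=(c*X[0]+s*X[1],-s*X[0]+c*X[1]);print(L);ys.append(L[1])
d=ys[1]-ys[0];print("dy",d,"rad",d/.003,"gap0 from ptr, gap final ~",d+.004)
E
```

```text
[ 0.61325371 -0.00261486  0.31237811] [ 1.2 -1.7 -5.5 -0.4  0.8  0.5  2.4  0.5]
phi [1.18132363] [67.68485829] [3.  0.7 0.4 0.9]
(np.float64(-0.04637194257429354), np.float64(0.05044185093757174))
(np.float64(-0.04323573315963419), np.float64(0.10702754184893015))
dy 0.05658569091135841 rad 18.861896970452804 gap0 from ptr, gap final ~ 0.06058569091135842
```

```bash
python3 - <<'E'
from plant import ctrl
from h import *
import pickle
w=pickle.load(open("w1.pkl","rb"));p=ctrl.camera_params("top")
zt=lambda u,v:(90+u/2.2,100+v/2.2)
CT=np.array([[.055,.15,.022],[-.055,.15,.022],[-.055,-.15,.022],[.055,-.15,.022]])
T=np.array([zt(253,192),zt(280,293),zt(555,210),zt(524,112)])
th=np.linspace(0,2*np.pi,90)
rim=np.concatenate([[handle(t,h,.042) for t in th] for h in(.002,.006)])
ext=np.array([62.8,196,166.8,304.8]);H=np.array([[120,262.8],[147.2,264]])
def f(v):
    q=proj(w,V(v,rim)); e=np.r_[q.min(0),q.max(0)]-ext
    return np.r_[proj(w,V(v,CT[1:2]))[0]-[384,171.7],proj(w,V(v,CT[2:3]))[0,1]-178,e,
      (proj(w,V(v,np.array([handle(v[3],.050),handle(v[3],.012)])))-H).ravel(),(proj(p,V(v,CT))-T).ravel()]
r=least_squares(f,np.r_[v0,1.15],loss="soft_l1",diff_step=1e-4);v=r.x;print(v,r.fun.round(1))
for uv in((276.5,182.5),(338.8,184.5)):
    X=at_z(w,uv,.026)-np.r_[v[:2],0];c,s=np.cos(v[2]),np.sin(v[2]);print(c*X[0]+s*X[1],-s*X[0]+c*X[1])
E
```

```text
[ 0.61363913 -0.00384793  0.30544124  1.18909767] [ 0.2 -0.6 -0.8 -0.9 -0.1  0.8 -0.1  1.4 -0.1 -1.2  0.2 -1.4 -0.7  0.5
 -1.1  1.3 -3.6 -0.4 -3.3]
-0.04671750687616623 0.0514108632449953
-0.04397389753794702 0.10801694801693147
```

```bash
cat >> h.py <<'E'
v1=np.array([0.61364,-0.00385,0.30544]); PHI0=1.189; HG=.018
R1=Rt(v1)*Ro.from_euler("z",np.pi); RPY1=R1.as_euler("xyz")
def loc(F,v=v1): # world vector -> components along (E1,E2,AX)
    Fv=Ro.from_euler("z",-v[2]).apply(F); return np.array([Fv@E1,Fv[1],Fv@AX])
E
python3 - <<'E'
from plant import ctrl
from h import *
ctrl.move_ptp(V(v1,handle(PHI0,.105)),RPY1); ctrl.hold(.2)
w=ctrl.camera_params("wrist");im=ctrl.read_camera("wrist");cv2.imwrite("pics/w2.png",im[:,:,::-1])
print(ctrl.observe()["clock"],[proj(w,V(v1,handle(PHI0,h)))[0].round() for h in(.051,.009)])
print(ctrl.observe()["wrist_force"])
E
```

```text
6.7583 [array([280., 233.]), array([280., 212.])]
[-0.27258872  0.98764218 -0.17215682]
```

View pics/w2.png

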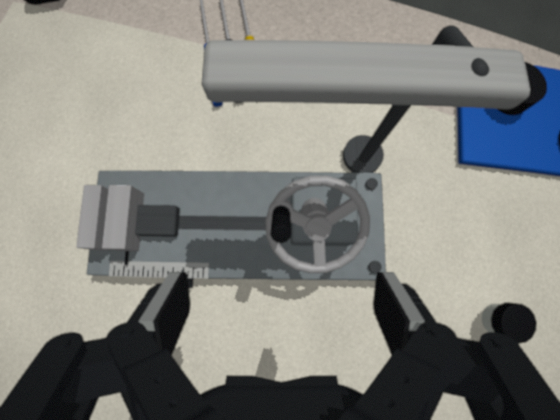

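The handle runs from (281,210) to (281,240) against a prediction of (280,212–233), so the fit holds, and the lamp bar is clear. I'll grip it now and try a small turn.

```bash
python3 - <<'E'
from plant import ctrl
from h import *
ctrl.move_straight(V(v1,handle(PHI0,HG)),rate=.08)
s=ctrl.observe();print(s["clock"],loc(s["wrist_force"]).round(1))
ctrl.clamp();ctrl.hold(.2)
s=ctrl.observe();print(s["clock"],s["gripper_width"],s["finger_force"],loc(s["wrist_force"]).round(1),loc(s["tool_pos"]-V(v1,handle(PHI0,HG))))
phi=PHI0
for k in range(4):
    phi+=.2; ctrl.move_straight(V(v1,handle(phi,HG)),rate=.06)
    s=ctrl.observe();F=loc(s["wrist_force"])
    rad=np.array([np.cos(phi),np.sin(phi)]);tan=np.array([-rad[1],rad[0]])
    print(round(s["clock"],2),"rad",round(F[:2]@rad,1),"tan",round(F[:2]@tan,1),"ax",round(F[2],1),s["gripper_width"])
E
```

```text
7.9917 [-0.3 -0.5  0.4]
8.8583 0.012342994206177188 58.414426445961 [0.9 2.5 6.5] [0.00018802 0.000402   0.00025374]
9.12 rad 3.4 tan 0.4 ax 6.0 0.012310674155384267
9.38 rad 5.1 tan -0.3 ax 7.3 0.01241622165532984
9.63 rad 5.9 tan 0.2 ax 8.7 0.012570618580403673
9.89 rad 5.5 tan -0.2 ax 8.6 0.012368079303092012
```

```bash
python3 - <<'E'
from plant import ctrl
from h import *
import pickle
phi=PHI0+.8;end=PHI0+2*np.pi
n=18
for phi in np.linspace(phi,end,n+1)[1:]:
    ctrl.move_straight(V(v1,handle(phi,HG)),rate=.1)
    s=ctrl.observe();F=loc(s["wrist_force"])
    rad=np.array([np.cos(phi),np.sin(phi)]);tan=np.array([-rad[1],rad[0]])
    print(round(s["clock"],2),"rad",round(F[:2]@rad,1),"tan",round(F[:2]@tan,1),"ax",round(F[2],1),round(s["gripper_width"],4))
    if abs(F).max()>50: print("STOP");break
w=ctrl.camera_params("wrist");im=ctrl.read_camera("wrist");cv2.imwrite("pics/w3.png",im[:,:,::-1]);pickle.dump(w,open("w3.pkl","wb"))
for y in(.108,.0892,.0514):print(y,proj(w,V(v1,[-.044,y,.026])).round())
E
```

```text
10.14 rad 5.0 tan 0.6 ax 9.4 0.0126
10.39 rad 5.5 tan 0.6 ax 9.8 0.0127
10.64 rad 5.6 tan 0.6 ax 9.5 0.0124
10.89 rad 4.8 tan 1.6 ax 9.6 0.0119
11.14 rad 3.4 tan 1.5 ax 8.8 0.0124
11.39 rad 0.8 tan 1.1 ax 8.1 0.0125
11.64 rad -3.3 tan 2.1 ax 7.3 0.0127
11.89 rad -4.7 tan 0.8 ax 9.5 0.0126
12.14 rad -6.1 tan 1.6 ax 11.4 0.0124
12.39 rad -6.7 tan 2.6 ax 12.3 0.0123
12.64 rad -6.0 tan 3.0 ax 12.8 0.0123
12.89 rad -5.4 tan 2.7 ax 13.7 0.0122
13.14 rad -5.0 tan 1.7 ax 12.4 0.0124
13.39 rad -4.7 tan 3.5 ax 11.8 0.0124
13.64 rad -3.1 tan 2.3 ax 9.5 0.0124
13.89 rad -1.9 tan 2.0 ax 9.0 0.0123
14.14 rad -0.4 tan 1.8 ax 8.2 0.0123
14.39 rad 2.9 tan 1.3 ax 8.7 0.0125
0.108 [[ 76. 319.]]
0.0892 [[100. 320.]]
0.0514 [[149. 322.]]
```

View pics/w3.png

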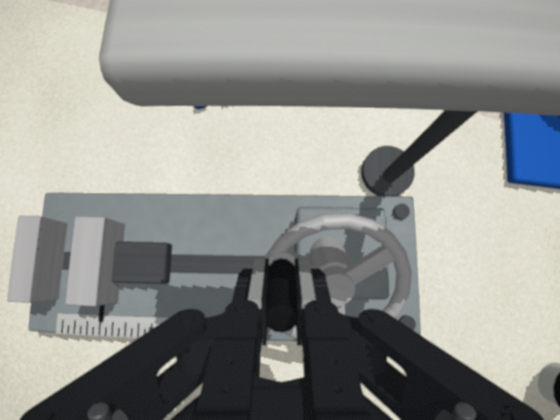

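The pointer is at about (101,318), where it was predicted after one turn (column 100), so the crank works. I'll turn through the rest, release, back off and look.

```bash
python3 - <<'E'
from plant import ctrl
from h import *
import pickle
p0=PHI0+2*np.pi;end=PHI0+(.10802-.05141)/.003
m=0
for phi in np.linspace(p0,end,37)[1:]:
    ctrl.move_straight(V(v1,handle(phi,HG)),rate=.1)
    F=loc(ctrl.observe()["wrist_force"]);m=max(m,abs(F).max())
    if m>50: print("STOP",phi);break
ctrl.hold(.2)
print(m,phi-PHI0,ctrl.observe()["clock"]);ctrl.open_gripper()
ctrl.move_straight(V(v1,handle(phi,.11)),rate=.15)
down=[np.pi,0,v1[2]-np.pi]
ctrl.move_ptp(V(v1,np.array([-.035,.055,.17])),down);ctrl.hold(.3)
w=ctrl.camera_params("wrist");im=ctrl.read_camera("wrist");pickle.dump(w,open("w4.pkl","wb"));cv2.imwrite("pics/w4.png",im[:,:,::-1])
print(ctrl.observe()["clock"],proj(w,V(v1,[-.045,.0514,.026])))
a=cv2.resize(im[140:220,210:360],None,fx=5,fy=5,interpolation=cv2.INTER_CUBIC)
cv2.imwrite("pics/w4z.png",cv2.convertScaleAbs(a[:,:,::-1],alpha=1.5))
E
```

```text
14.037866566635584 18.87 23.9417
27.6417 [[278.12385244 181.17757925]]
```

View pics/w4z.png

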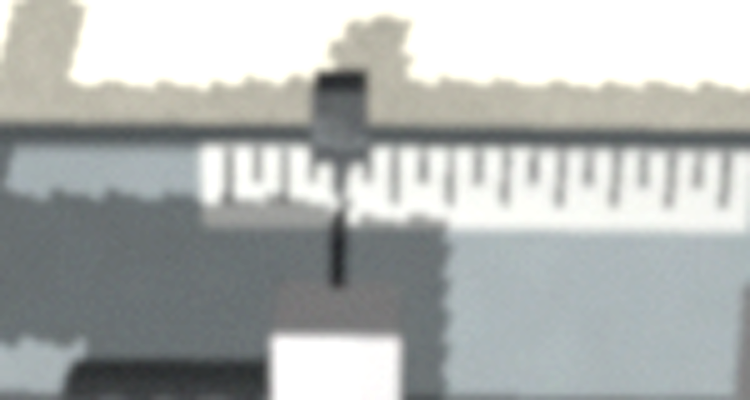

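The pointer tip at zoom (341,210) lines up with the marker tip at (342,170) to within about 0.5 mm. Next I'll measure the jaw gap from this picture and look at the lens.

```bash
python3 - <<'E'
from plant import ctrl
from h import *
import pickle
w=pickle.load(open("w4.pkl","rb"))
X=at_z(w,(210+402/5,140+335/5),.054)-np.r_[v1[:2],0];print("face",Ro.from_euler("z",-v1[2]).apply(X))
print("slant",proj(w,V(v1,[[-.044,.0514,.026],[-.03,.0514,.026]])))
im=cv2.imread("pics/w4.png")
row=im[211,270:400].mean(1);print("row211 z.054:",row.round().astype(int).tolist())
yaw=v1[2]+np.pi/2
ctrl.move_straight(ctrl.observe()["tool_pos"]+[-.03,0,.06],rate=.2)
ctrl.move_ptp([.4325,-.2965,.2],[np.pi,0,yaw]);ctrl.hold(.3)
w=ctrl.camera_params("wrist");im=ctrl.read_camera("wrist");cv2.imwrite("pics/w5.png",im[:,:,::-1])
r=ctrl.cut_out("wrist","lens");print([(d["conf"],d["extent"]) for d in r])
m=r[0]["region"];m=cv2.dilate(m.astype(np.uint8),np.ones((5,5)))>0
g=im.mean(2);
print("pred",proj(w,[[.4325,-.2965,.066],[.4325,-.2965,0.058]]),ctrl.observe()["clock"],np.percentile(g[m],[5,50,95]))
b=((g>np.percentile(g[m],[5,95]).mean())&m).astype(np.uint8)
n,l,st,ce=cv2.connectedComponentsWithStats(b)
for i in range(1,n):
    if st[i,4]>200: print(st[i],ce[i],at_z(w,ce[i],.066))
E
```

```text
face [-0.02990222  0.06189506  0.054     ]
slant [[278.12599877 182.25255369]
 [278.1560792  197.0688645 ]]
row211 z.054: [178, 178, 177, 178, 177, 177, 178, 178, 178, 177, 174, 174, 172, 170, 169, 170, 169, 169, 166, 145, 109, 81, 75, 75, 76, 76, 76, 76, 82, 100, 115, 119, 122, 119, 119, 120, 121, 121, 120, 121, 121, 121, 120, 122, 123, 121, 121, 122, 123, 123, 121, 122, 124, 122, 121, 121, 122, 120, 119, 119, 119, 119, 119, 119, 120, 121, 120, 121, 120, 120, 120, 119, 120, 119, 119, 120, 119, 119, 120, 121, 120, 121, 121, 121, 120, 121, 117, 104, 93, 87, 87, 87, 88, 88, 87, 98, 123, 147, 155, 156, 156, 156, 157, 157, 159, 159, 159, 161, 160, 160, 160, 161, 161, 161, 157, 156, 160, 169, 184, 191, 190, 190, 189, 192, 192, 193, 193, 190, 188, 188]
[(0.63, [254.9, 155.3, 306.3, 221.2])]
pred [[279.59189949 195.21214032]
 [279.62167484 192.68201647]] 29.8417 [  9.33333333 128.16666667 157.33333333]
[ 252  155   55   67 1941] [279.83410613 195.25244719] [ 0.43271518 -0.29647055  0.066     ]
```

View pics/w5.png

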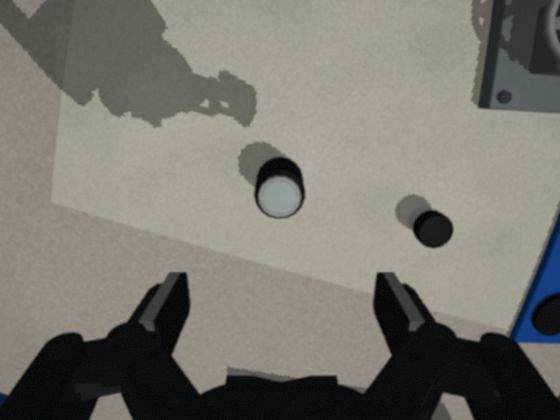

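The wrist view shows the lens mount at (280,196), which gives (0.4327, -0.2965) and agrees with the top and scene cameras. I'll measure the alignment to sub-pixel, check the fixed jaw face, then grasp and lift.

```bash
python3 - <<'E'
from plant import ctrl
from h import *
import pickle
w=pickle.load(open("w4.pkl","rb"));im=cv2.imread("pics/w4.png").mean(2)
for r in range(158,198,2):
    x=np.arange(268,289);s=im[r,268:289];d=np.clip(np.median(s)-s-15,0,None) if r>170 else np.clip(110-s,0,None)
    print(r,round((d*x).sum()/max(d.sum(),1e-6),2),end="; ")
X=at_z(w,(366.5,211),.054)-np.r_[v1[:2],0];print("fixed",Ro.from_euler("z",-v1[2]).apply(X))
ctrl.move_straight([.4327,-.2965,.1],rate=.2);ctrl.move_straight([.4327,-.2965,.024],rate=.08)
print(ctrl.observe()["wrist_force"]);ctrl.clamp();ctrl.hold(.2)
s=ctrl.observe();print(s["clock"],s["gripper_width"],s["finger_force"],s["tool_pos"])
ctrl.move_straight([.4327,-.2965,.2],rate=.15);ctrl.hold(.2)
s=ctrl.observe();print(s["clock"],s["gripper_width"],s["finger_force"],s["wrist_force"])
E
```

```text
158 277.53; 160 277.43; 162 277.53; 164 278.08; 166 278.25; 168 278.61; 170 277.65; 172 277.86; 174 278.09; 176 278.57; 178 279.36; 180 272.63; 182 277.63; 184 277.13; 186 277.11; 188 277.2; 190 277.13; 192 277.02; 194 277.06; 196 277.01; fixed [-0.0264096   0.12622348  0.054     ]
[ 0.05319778  1.52947971 -0.88029316]
32.2417 0.04558045508478772 60.75004041194916 [ 0.43278319 -0.29662946  0.02468222]
33.7667 0.0456339748815268 61.466957330703735 [-0.08864839  0.56079621 -1.52537336]
```

The pointer is about 0.5 px off the clip centre, roughly 0.5 mm, which is acceptable. The lens is held (width 45.6 mm). The gap midpoint is at y≈0.094 in the vise frame. I'll carry it over now.

```bash
python3 - <<'E'
from plant import ctrl
from h import *
yaw=v1[2]+np.pi/2;rpy=[np.pi,0,yaw]
T=V(v1,np.array([0,.0937,0.]))
tz=.0247+.022
ctrl.move_ptp([.42,0,.2],rpy);ctrl.move_straight([T[0],T[1],.2],rate=.2);ctrl.hold(.2)
s=ctrl.observe();print(s["clock"],s["tool_pos"],s["gripper_width"])
im=ctrl.read_camera("wrist");cv2.imwrite("pics/w6.png",im[:,:,::-1])
ctrl.move_straight([T[0],T[1],tz+.03],rate=.12);ctrl.hold(.2)
im=ctrl.read_camera("top")
cv2.imwrite("pics/t6.png",im[:,:,::-1])
a=cv2.resize(im[170:245,200:300],None,fx=5,fy=5,interpolation=cv2.INTER_CUBIC)
cv2.imwrite("pics/t6z.png",cv2.convertScaleAbs(a[:,:,::-1],alpha=1.4))
s=ctrl.observe();print(s["clock"],s["wrist_force"])
E
```

```text
36.1917 [0.58489633 0.08506723 0.20019196] 0.04579674625362524
37.6667 [ 0.59230515 -0.28053149 -0.88574905]
```

View pics/w6.png

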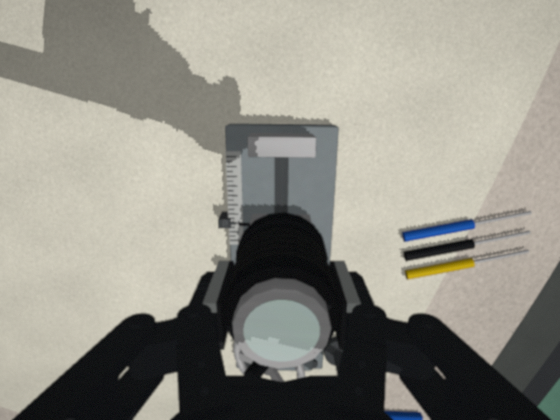

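The lens is upright in the grip and centred on the bed slot (columns 281 to 282), and the fixed jaw is ahead at row 147. I'll lower it gently.

```bash
python3 - <<'E'
from plant import ctrl
from h import *
T=V(v1,np.array([0,.0937,0.]));tz=.0247+.022
ctrl.move_straight([T[0],T[1],tz+.004],rate=.05);ctrl.hold(.15)
b=ctrl.observe()["wrist_force"];print(b)
for z in np.arange(tz+.003,tz-.0031,-.0007):
    ctrl.move_straight([T[0],T[1],z],rate=.01);F=ctrl.observe()["wrist_force"]-b
    if F[2]>3: break
    if np.hypot(*F[:2])>8: print("side",F);break
s=ctrl.observe();print(s["clock"],z-tz,F,s["tool_pos"])
E
```

```text
[-0.04465809  0.57248884 -2.04698614]
39.9833 -0.0004999999999999935 [-2.349714   -1.38836522  8.03183199] [0.58547418 0.0855377  0.04670092]
```

```bash
python3 - <<'E'
from plant import ctrl
from h import *
import pickle
T=V(v1,np.array([0,.0937,0.]))
ctrl.open_gripper();ctrl.hold(.2);print(ctrl.observe()["wrist_force"])
ctrl.move_straight([T[0],T[1],.16],rate=.12)
down=[np.pi,0,v1[2]-np.pi]
P=V(v1,np.array([-.035,.055,.2]))
ctrl.move_straight(V(v1,np.array([-.035,.07,.2])),rate=.15);ctrl.move_ptp(P,down);ctrl.hold(.3)
w=ctrl.camera_params("wrist");im=ctrl.read_camera("wrist");cv2.imwrite("pics/w7.png",im[:,:,::-1])
print(ctrl.observe()["clock"])
a=cv2.resize(im[140:300,240:400],None,fx=3.7,fy=3.7,interpolation=cv2.INTER_CUBIC)
cv2.imwrite("pics/w7z.png",cv2.convertScaleAbs(a[:,:,::-1],alpha=1.4))
E
```

```text
[ 0.10870951  0.21574211 -0.13402242]
44.0667
```

View pics/w7z.png

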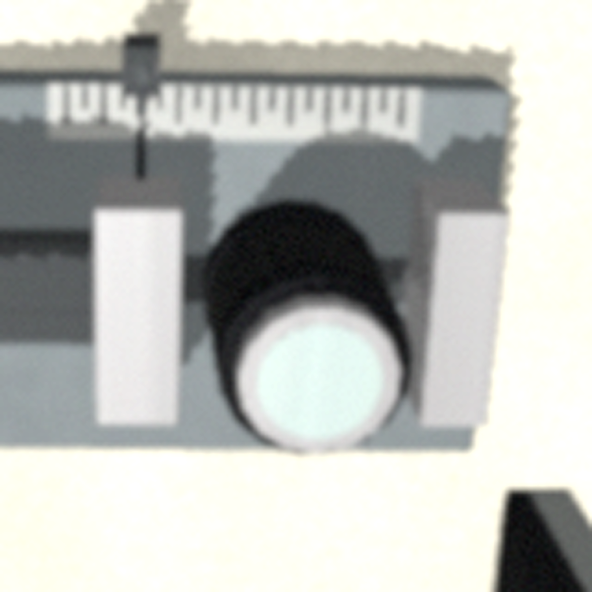

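The lens stands upright between the jaws, with its mount at zoom (320,375) and clear of both. The pointer at (141,150) is in line with the clip at (142,60). I'll hand the job in.

```bash
python3 -c "
from plant import ctrl
print(ctrl.sign_off())"
```

```text
the job is handed in; nothing more can be done
None
```

The job is handed in at about 44 s: the vise is opened with its pointer about 0.5 mm from the marker, and the lens stands upright on the bed between the jaws, released and clear of both.

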